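# Turn round the book-mending rack

### The job

Turn the drying rack round: take the clamps off the two dry books and stand those books in the bays of the wooden trough; stand each of the freshly glued books from the plywood board upright on the rack's rails, one to a place, and fasten a spring clamp well over the spine of each so that it stays there by itself. The clamps you took off are used again, and a spare one may lie on the counter. Leave the glue bottle, the brush pot and the tape dispenser where they are.

Things in the scene. Friction and masses are not known exactly. Their poses are not given: they have to be found in the camera images.
- rack: fixed wooden drying rack, 340 mm along local y, three places 105 mm apart along y. A book stands across two raised rails (16 mm wide, along y, centred at x = -32 and +40 mm, tops 40 mm above the counter), between the two wire hoops of a place. Origin: centre of its footprint at counter height; local -x, the front, faces roughly the robot.
- slot_1 (a point): middle of place 1 of the rack, at the height of the rails' tops; axes as the rack's. Its two wire hoops (6 mm wire) leave 36 mm between them across y; they are 78 mm above the counter at the front (x = -32 mm) and slope up to 143 mm at the back (x = +40 mm). A dry book starts here.
- slot_2 (a point): middle of place 2 of the rack, at the height of the rails' tops; axes as the rack's. Its two wire hoops (6 mm wire) leave 36 mm between them across y; they are 78 mm above the counter at the front (x = -32 mm) and slope up to 143 mm at the back (x = +40 mm). A dry book starts here.
- slot_3 (a point): middle of place 3 of the rack, at the height of the rails' tops; axes as the rack's. Its two wire hoops (6 mm wire) leave 36 mm between them across y; they are 78 mm above the counter at the front (x = -32 mm) and slope up to 143 mm at the back (x = +40 mm). Empty at the start.
- book_a: loose hardback book, freshly glued, 108 mm wide (local x), 28 mm thick (local y), 160 mm tall (local z). Origin: centre of its underside; spine face at x = -54 mm, fore-edge at +54 mm. Starts upright on the plywood board, spine roughly towards the robot, about 90 mm from the next glued book. May be absent.
- book_b: loose hardback book, freshly glued, 112 mm wide (local x), 28 mm thick (local y), 172 mm tall (local z). Origin: centre of its underside; spine face at x = -56 mm, fore-edge at +56 mm. Starts upright on the plywood board, spine roughly towards the robot, about 90 mm from the next glued book. May be absent.
- book_c: loose hardback book, freshly glued, 118 mm wide (local x), 28 mm thick (local y), 184 mm tall (local z). Origin: centre of its underside; spine face at x = -59 mm, fore-edge at +59 mm. Starts upright on the plywood board, spine roughly towards the robot, about 90 mm from the next glued book. May be absent.
- dry_1: loose hardback book, mended earlier and now dry, 112 mm wide (local x, spine face at x = -56 mm), 28 mm thick (local y), 168 mm tall (local z). Origin: centre of its underside. Starts in the rack's middle place (slot_2), spine towards the robot, with a clamp across its spine.
- dry_2: loose hardback book, mended earlier and now dry, 116 mm wide (local x, spine face at x = -58 mm), 28 mm thick (local y), 178 mm tall (local z). Origin: centre of its underside. Starts in the rack's place slot_1, spine towards the robot, with a clamp across its spine.
- clamp_a: loose black spring clamp (two levers on a pin), 90 g, 124 mm long, 30 mm deep along its pin; starts lying on the counter with its pin upright, handles roughly towards the robot. Origin: lower end of the pin; local z along the pin (depth is z = 0 to 30 mm), +x towards the jaws, -x towards the handles, y across. Rubber jaw pads at x = 40 to 62 mm, 12 N on a 28 mm book; throat clear to x = 16 mm.
- clamp_b: loose black spring clamp (two levers on a pin), 90 g, 124 mm long, 30 mm deep along its pin; starts clamped over the spine of dry_2, handles towards the robot. Origin: lower end of the pin; local z along the pin (depth is z = 0 to 30 mm), +x towards the jaws, -x towards the handles, y across. Rubber jaw pads at x = 40 to 62 mm, 12 N on a 28 mm book; throat clear to x = 16 mm.
- clamp_c: loose black spring clamp (two levers on a pin), 90 g, 124 mm long, 30 mm deep along its pin; starts clamped over the spine of dry_1, handles towards the robot. Origin: lower end of the pin; local z along the pin (depth is z = 0 to 30 mm), +x towards the jaws, -x towards the handles, y across. Rubber jaw pads at x = 40 to 62 mm, 12 N on a 28 mm book; throat clear to x = 16 mm.
- clamp_a_grip (a point): clamp_a's point to squeeze: between its handles, 52 mm behind the pin (clamp's x = -52, y = 0, z = 15 mm; same axes). Handles run from x = -10 to -62 mm, ends 64 mm apart outside with jaws empty, 38 mm when on a 28 mm book, 20 mm and parallel when squeezed together to the stop by 15 N; jaws are then 46 mm apart at the tips, 40 mm at the pads' inner end.
- clamp_b_grip (a point): clamp_b's point to squeeze: between its handles, 52 mm behind the pin (clamp's x = -52, y = 0, z = 15 mm; same axes). Handles run from x = -10 to -62 mm, ends 64 mm apart outside with jaws empty, 38 mm when on a 28 mm book, 20 mm and parallel when squeezed together to the stop by 15 N; jaws are then 46 mm apart at the tips, 40 mm at the pads' inner end.
- clamp_c_grip (a point): clamp_c's point to squeeze: between its handles, 52 mm behind the pin (clamp's x = -52, y = 0, z = 15 mm; same axes). Handles run from x = -10 to -62 mm, ends 64 mm apart outside with jaws empty, 38 mm when on a 28 mm book, 20 mm and parallel when squeezed together to the stop by 15 N; jaws are then 46 mm apart at the tips, 40 mm at the pads' inner end.
- clamp_a_l (a joint): left, local +y lever of clamp_a: 0 jaws shut, 0.22 with its pad flat on a 28 mm book, 0.37 squeezed to the stop (rad); the right lever mirrors it
- clamp_b_l (a joint): left, local +y lever of clamp_b: 0 jaws shut, 0.22 with its pad flat on a 28 mm book, 0.37 squeezed to the stop (rad); the right lever mirrors it
- clamp_c_l (a joint): left, local +y lever of clamp_c: 0 jaws shut, 0.22 with its pad flat on a 28 mm book, 0.37 squeezed to the stop (rad); the right lever mirrors it
- trough: fixed open wooden book trough with two bays side by side, 160 x 150 x 95 mm outside (local x, y, z), walls, floor and the middle wall (along x) 8 mm thick; each bay is 144 x 63 mm inside, centred at y = +35 and -35 mm, room for one book each. Origin: centre of its underside.
- board: fixed plywood board, 170 x 310 x 12 mm, on which the glued books stand. Origin: centre of its underside.
- glue: bystander: white glue bottle, 56 mm across, 150 mm tall. Origin: centre of its underside.
- brush_pot: bystander: glass pot, 72 mm across, 90 mm tall, with brushes in it up to 180 mm. Origin: centre of its underside.
- tape: bystander: grey tape dispenser, 140 x 50 x 75 mm. Origin: centre of its underside.
Mind the look-alikes: they are no part of the job. Leave any red or turquoise look-alike of the book_c alone. What is shaped like the clamp_c but green is not meant.

How it is judged (in metres and radians):
At the end, for the whole second after the job is handed in: Each glued book present stands at rest on the rails in a place (within 22 mm, 0.15 rad of upright, 0.2 rad of square), a clamp pressing on it (over 4 N) with its jaws 13 mm or more over the spine. The dry books stand in the trough (within 0.5 rad of upright), with no clamp (((horizontal distance between book_a and slot_1 below 0.022 m and angle between the x axis of book_a and the x axis of rack, either way round below 0.2 rad) or (horizontal distance between book_a and slot_2 below 0.022 m and angle between the x axis of book_a and the x axis of rack, either way round below 0.2 rad) or (horizontal distance between book_a and slot_3 below 0.022 m and angle between the x axis of book_a and the x axis of rack, either way round below 0.2 rad)) and z of book_a in the frame of rack between 0.034 and 0.048 m and angle between each of book_a, book_b, book_c's own z axis and vertical below 0.15 rad and linear speed of each of book_a, book_b, book_c, dry_1, dry_2 below 0.02 m/s and ((contact force between clamp_a and book_a above 4 N and x of clamp_a in the frame of book_a between -0.103 and -0.068 m and y of clamp_a in the frame of book_a between -0.014 and 0.014 m and z of clamp_a in the frame of book_a between 0 and 0.16 m and angle between the x axis of clamp_a and the x axis of book_a, either way round below 0.5 rad) or (contact force between clamp_b and book_a above 4 N and x of clamp_b in the frame of book_a between -0.103 and -0.068 m and y of clamp_b in the frame of book_a between -0.014 and 0.014 m and z of clamp_b in the frame of book_a between 0 and 0.16 m and angle between the x axis of clamp_b and the x axis of book_a, either way round below 0.5 rad) or (contact force between clamp_c and book_a above 4 N and x of clamp_c in the frame of book_a between -0.103 and -0.068 m and y of clamp_c in the frame of book_a between -0.014 and 0.014 m and z of clamp_c in the frame of book_a between 0 and 0.16 m and angle between the x axis of clamp_c and the x axis of book_a, either way round below 0.5 rad)) and ((horizontal distance between book_b and slot_1 below 0.022 m and angle between the x axis of book_b and the x axis of rack, either way round below 0.2 rad) or (horizontal distance between book_b and slot_2 below 0.022 m and angle between the x axis of book_b and the x axis of rack, either way round below 0.2 rad) or (horizontal distance between book_b and slot_3 below 0.022 m and angle between the x axis of book_b and the x axis of rack, either way round below 0.2 rad)) and z of book_b in the frame of rack between 0.034 and 0.048 m and ((contact force between clamp_a and book_b above 4 N and x of clamp_a in the frame of book_b between -0.105 and -0.07 m and y of clamp_a in the frame of book_b between -0.014 and 0.014 m and z of clamp_a in the frame of book_b between 0 and 0.172 m and angle between the x axis of clamp_a and the x axis of book_b, either way round below 0.5 rad) or (contact force between clamp_b and book_b above 4 N and x of clamp_b in the frame of book_b between -0.105 and -0.07 m and y of clamp_b in the frame of book_b between -0.014 and 0.014 m and z of clamp_b in the frame of book_b between 0 and 0.172 m and angle between the x axis of clamp_b and the x axis of book_b, either way round below 0.5 rad) or (contact force between clamp_c and book_b above 4 N and x of clamp_c in the frame of book_b between -0.105 and -0.07 m and y of clamp_c in the frame of book_b between -0.014 and 0.014 m and z of clamp_c in the frame of book_b between 0 and 0.172 m and angle between the x axis of clamp_c and the x axis of book_b, either way round below 0.5 rad)) and ((horizontal distance between book_c and slot_1 below 0.022 m and angle between the x axis of book_c and the x axis of rack, either way round below 0.2 rad) or (horizontal distance between book_c and slot_2 below 0.022 m and angle between the x axis of book_c and the x axis of rack, either way round below 0.2 rad) or (horizontal distance between book_c and slot_3 below 0.022 m and angle between the x axis of book_c and the x axis of rack, either way round below 0.2 rad)) and z of book_c in the frame of rack between 0.034 and 0.048 m and ((contact force between clamp_a and book_c above 4 N and x of clamp_a in the frame of book_c between -0.108 and -0.073 m and y of clamp_a in the frame of book_c between -0.014 and 0.014 m and z of clamp_a in the frame of book_c between 0 and 0.184 m and angle between the x axis of clamp_a and the x axis of book_c, either way round below 0.5 rad) or (contact force between clamp_b and book_c above 4 N and x of clamp_b in the frame of book_c between -0.108 and -0.073 m and y of clamp_b in the frame of book_c between -0.014 and 0.014 m and z of clamp_b in the frame of book_c between 0 and 0.184 m and angle between the x axis of clamp_b and the x axis of book_c, either way round below 0.5 rad) or (contact force between clamp_c and book_c above 4 N and x of clamp_c in the frame of book_c between -0.108 and -0.073 m and y of clamp_c in the frame of book_c between -0.014 and 0.014 m and z of clamp_c in the frame of book_c between 0 and 0.184 m and angle between the x axis of clamp_c and the x axis of book_c, either way round below 0.5 rad)) and z of dry_1 in the frame of trough between -0.01 and 0.025 m and x of dry_1 in the frame of trough between -0.07 and 0.07 m and y of dry_1 in the frame of trough between -0.07 and 0.07 m and angle between each of dry_1, dry_2's own z axis and vertical below 0.5 rad and contact force between each of clamp_a, clamp_b, clamp_c and dry_1 below 0.5 N and z of dry_2 in the frame of trough between -0.01 and 0.025 m and x of dry_2 in the frame of trough between -0.07 and 0.07 m and y of dry_2 in the frame of trough between -0.07 and 0.07 m and contact force between each of clamp_a, clamp_b, clamp_c and dry_2 below 0.5 N); the robot touches nothing.
It fails at once if the glue bottle was moved more than 25 mm or tipped (distance of glue from where it was at the start of the episode above 0.025 m or angle between glue's own z axis and vertical above 0.4 rad).
It fails at once if the brush pot was moved more than 25 mm or tipped (distance of brush_pot from where it was at the start of the episode above 0.025 m or angle between brush_pot's own z axis and vertical above 0.4 rad).
It fails at once if the tape dispenser was moved more than 25 mm or tipped (distance of tape from where it was at the start of the episode above 0.025 m or angle between tape's own z axis and vertical above 0.4 rad).
Of book_a, book_b, book_c only 2 to 3 are there at a start; the rules pass over those that are not, and their reading is None.
At some moment in a run one of clamp_a may be knocked a few centimetres aside while the robot is not near it.
Once in a run the grip may slacken for a moment while it holds something.
It also fails if it takes over 210 s, if anything falls off the work surface, if the arm or the gripper's body presses on something with over 40 N, if the wrist force passes 120 N, or if a joint passes its speed limit or range.

### The arm

A 6-joint arm with a two-finger parallel gripper is mounted at the origin on the work surface. World frame = base frame: x ahead of the robot, y to its left, z up, the work surface at z = 0. Lengths are in mm, angles in rad, forces in N, time in s.
With the tool pointing down it reaches from about 300 to 950 mm from the base axis. Payload 3.1 kg.
Tool frame: the origin (TCP) lies between the finger pads; the fingertips stand 11 mm ahead of it and the grasp point (between the pads) lies 8 mm behind it (env.finger_overhang is the z of the fingertips in the tool frame, in mm); z points along the fingers, y is the line along which they close (so a half turn about z gives the same grasp; the last joint's range is limited). The gripper opens to 85 mm and grips with 20 to 120 N. Pads are 22 mm wide; open, the fingers measure 114 mm over their backs; the gripper's body (76 mm by 85 mm) begins 54 mm behind the grasp point. The pads swing forward as they close: fully open they stand 13 mm farther back than shut.
Start: joints at [-1.24, 0.308, 1.634, -0, 1.2, -0.07], TCP at [243.822, -575.485, 242.272] pointing down, gripper open.
Joint ranges: [-3.06, 3.06], [-0.79, 1.96], [0.05, 2.63], [-1.19, 4.34], [0.05, 2.64], [-2.94, 2.94]. Speed limits (rad/s): [2.79, 2.79, 3.14, 3.14, 3.14, 3.14].

### API

Orientations are given as a unit quaternion [x, y, z, w].
In Python, from workcell import env gives the robot as it stands. The module is installed in compiled form; this text tells all that it offers.
- The arm moves only by the shell command python3 -m jog 'ROWS' [OPENING] [FORCE]. ROWS is text: rows parted by semicolons, each of 6 numbers parted by spaces: the shift along the world's x, y, z as a fraction of full scale, then the turn, a rotation vector about the world's x, y, z as a fraction of full scale. In form: x y z wx wy wz; .... A call has 1 to 8 rows; each row shifts and turns the commanded pose from where the row before left it; what a row does not reach is not made up. Full scale, the value 1, is 0.5 m for a shift and 8 degrees for a turn. A row lasts 1/8 s, in which the tool goes at most 62.5 mm and 10.7 degrees, less where a joint would pass 70% of its speed; a pose out of reach is approached as far as the arm can. A call with a number of a shift or a turn outside -1 to 1 is refused whole. A call with a gripper value outside its range is refused whole. OPENING is the opening, from -1 (shut) to 1 (fully open), set as the call begins (- or left out, the last holds). The fingers move at their own pace and stop on an object; FORCE is the grip in N (left out, the last holds). Time passes only in rows, so rows that do not move let the fingers close. It gives the time, the measured TCP pose, the force, the opening and the grip force at its end, in the units of the state.
- env.observe(): the state, without advancing time (a new reading comes with each control period).
- env.get_image(name): name is "scene" or "top"; returns a dict with "img" (400x640x3 uint8, red, green, blue), "depth" (400x640 float32, mm along the optical axis (not along the pixel's ray), 0 where there is no reading), "camera_matrix" (3x3 intrinsics, pixels), "rvec" (rotation vector, rad) and "tvec" (3), from world to camera coordinates, as OpenCV has them. Camera axes: x right, y down, z forward; pixel columns grow to the right and rows downward; lengths in mm; the calibration is good to about 2 mm. A picture is of the moment at which its call begins.
- env.job_done(): hands the job in; it is judged then, once.
Trained networks look in a picture, given as the dict that the camera call returned (one of the last four; its "shot" number tells which), for a name from the list of things; names that differ only in an ending like _2 or _b are one class to them, and where a whole thing is asked for, a point or a joint stands for the part that bears it (a point fixed in the world has none). Each returns a list of dicts, best first, with "p" (0 to 1); they miss things now and then, are a little off and sometimes report something else, mostly with a low value. They report only what shows in the picture. A call takes as long as a camera call. They do not tell look-alikes from the thing itself.
- env.find_in(picture, label): "centre" ([x, y, z] in mm, in the coordinates of the camera as it stood for that picture, good to about 4 mm: the middle of the surface that is visible of it).
- env.cut_out(picture, label): "mask" (400x640 bool, what is visible of it).
- env.place_of(picture, label): "centre" ([x, y, z] in mm, in the coordinates of the camera as it stood for that picture, good to about 4 mm: a listed point, or the origin of a listed thing).
The state is a dict: "time_s": time; "joints": joint angles; "joint_velocities": joint speeds; "tau": joint torques, N m; "tool_pos": TCP position; "orientation": TCP orientation; "contact_force": force on the tool from outside, world axes, zero at the start; "moment": the same for the moment, N m; "opening": finger opening in mm; "gripper_force": force on a finger pad.
Only numpy, scipy, OpenCV 4.12 (cv2) and the standard library are available. Lean on these libraries where they do the work, as an engineer would, in place of code of your own. Each camera call takes 0.05 s, during which the arm holds its last target. There are 200 camera calls.

## Working session

There is one attempt and no reset: what is moved stays moved. The work goes in short steps, Python scripts to look and compute and a shell command to move; the robot and the scene stay as the last step left them, time stands still between calls to the robot, and variables do not carry over. Pictures are saved under pics/ and viewed, at most 14 in all, crops included, and the job is handed in when it is done.

```bash
mkdir -p pics; cat > h.py <<'E'
import numpy as np, cv2
from workcell import env
def Rt(p): return cv2.Rodrigues(np.array(p["rvec"],float))[0], np.array(p["tvec"],float).reshape(3)
def w(p,c):
    R,t=Rt(p); return R.T@(np.array(c,float)-t)
def px(p,X):
    q=cv2.projectPoints(np.array([X],float),np.array(p["rvec"],float),np.array(p["tvec"],float),np.array(p["camera_matrix"]),None)[0].reshape(2); return q.round().astype(int)
def cloud(p):
    K=np.array(p["camera_matrix"]);d=p["depth"].astype(float);v,u=np.mgrid[0:400,0:640]
    C=np.stack([(u-K[0,2])/K[0,0]*d,(v-K[1,2])/K[1,1]*d,d],-1)
    R,t=Rt(p); W=(C-t)@R; W[d==0]=np.nan; return W
def save(n,im): cv2.imwrite("pics/"+n+".png",im[:,:,::-1])
E
python3 - <<'E'
from h import *
np.set_printoptions(precision=0,suppress=True)
for n in ("scene","top"):
    p=env.get_image(n); save(n+"0",p["img"])
    np.savez(n+"0.npz",img=p["img"],depth=p["depth"],K=p["camera_matrix"],r=p["rvec"],t=p["tvec"])
    for l in ["rack","slot_1","slot_2","slot_3","book_a","book_b","book_c","dry_1","dry_2","clamp_a","clamp_a_grip","trough","board","glue","brush_pot","tape"]:
        try: r=env.place_of(p,l)
        except Exception as e: print(l,e); continue
        print(n,l,[(round(x["p"],2),w(p,x["centre"]).round().tolist(),px(p,w(p,x["centre"])).tolist()) for x in r if x["p"]>.2])
E
```

```text
scene rack []
scene slot_1 [(0.89, [603.0, -29.0, 45.0], [306, 231]), (0.68, [602.0, 81.0, 43.0], [328, 212]), (0.62, [607.0, -137.0, 39.0], [283, 255])]
scene slot_2 [(0.89, [603.0, -29.0, 45.0], [306, 231]), (0.68, [602.0, 81.0, 43.0], [328, 212]), (0.62, [607.0, -137.0, 39.0], [283, 255])]
scene slot_3 [(0.89, [603.0, -29.0, 45.0], [306, 231]), (0.68, [602.0, 81.0, 43.0], [328, 212]), (0.62, [607.0, -137.0, 39.0], [283, 255])]
scene book_a [(0.82, [315.0, 592.0, -4.0], [346, 130]), (0.74, [765.0, 376.0, -1.0], [416, 198]), (0.63, [440.0, 314.0, 8.0], [331, 168])]
scene book_b [(0.82, [315.0, 592.0, -4.0], [346, 130]), (0.74, [765.0, 376.0, -1.0], [416, 198]), (0.63, [440.0, 314.0, 8.0], [331, 168])]
scene book_c [(0.82, [315.0, 592.0, -4.0], [346, 130]), (0.74, [765.0, 376.0, -1.0], [416, 198]), (0.63, [440.0, 314.0, 8.0], [331, 168])]
scene dry_1 [(0.72, [607.0, -129.0, 45.0], [285, 252])]
scene dry_2 [(0.72, [607.0, -129.0, 45.0], [285, 252])]
scene clamp_a [(0.91, [511.0, -31.0, 116.0], [282, 201]), (0.8, [439.0, -192.0, -1.0], [229, 247]), (0.7, [510.0, -137.0, 103.0], [257, 2
[... 2138 characters left out ...]
3, [432.0, -192.0, -1.0], [408, 227]), (0.76, [515.0, -35.0, 116.0], [361, 196]), (0.29, [459.0, -31.0, 136.0], [361, 214])]
top clamp_a_grip [(0.79, [384.0, -192.0, 17.0], [410, 242])]
top trough [(0.77, [540.0, -363.0, 2.0], [460, 192])]
top board [(0.83, [428.0, 311.0, 1.0], [250, 230]), (0.69, [611.0, -135.0, 37.0], [390, 169]), (0.41, [612.0, -28.0, 3.0], [355, 172]), (0.4, [435.0, -191.0, 3.0], [408, 226])]
top glue [(0.8, [634.0, 346.0, -6.0], [240, 167])]
top brush_pot [(0.67, [706.0, 227.0, 1.0], [276, 145]), (0.45, [611.0, -30.0, 3.0], [356, 172]), (0.35, [434.0, -191.0, -1.0], [408, 226]), (0.29, [438.0, 314.0, 12.0], [248, 227])]
top tape [(0.79, [747.0, -79.0, 7.0], [370, 131])]
```

View pics/scene0.png

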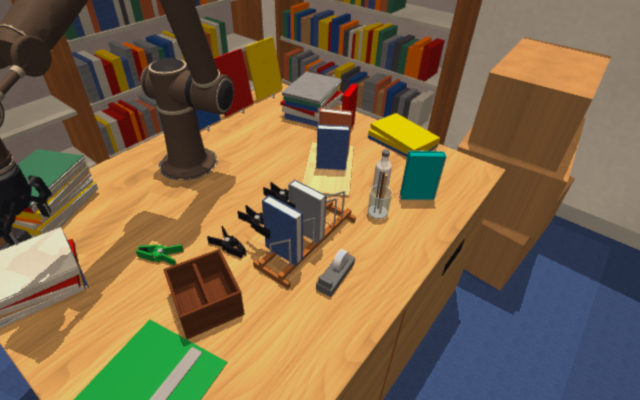

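View pics/top0.png

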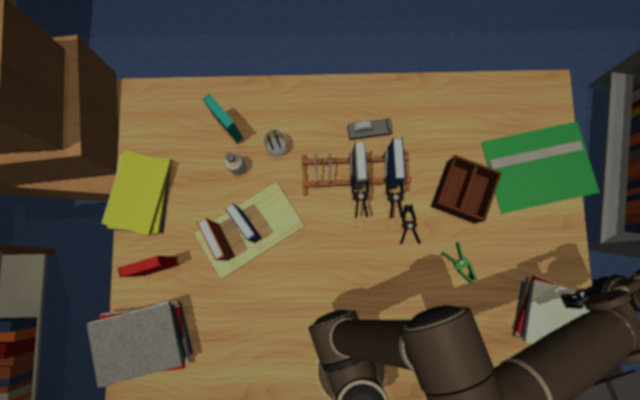

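Scene: the glued books stand on the board at top (213,240) brown and (243,222) blue. The dry books are in the rack at (357,160) and (396,158), and place 3 at (323,172) is empty. Black clamps are at (361,196), (393,197) and loose at (408,227).
Look-alikes: the red book at (147,266), the turquoise book at (222,117) and the green clamp at (458,261). The ones meant are the two books on the board and the black clamps; I'll confirm with a crop while measuring.

```bash
cat > m.py <<'E'
from h import *
np.set_printoptions(precision=1,suppress=True)
def tops(P,cx,cy,r=75,lab="",zmin=120):
    # P: Nx3 points ; top surface: highest band
    s=P[(np.hypot(P[:,0]-cx,P[:,1]-cy)<r)&(P[:,2]>zmin)]
    if len(s)<20: print(lab,"few",len(s)); return
    zt=np.percentile(s[:,2],95); q=s[abs(s[:,2]-zt)<8]
    (c,sz,a)=cv2.minAreaRect(q[:,:2].astype(np.float32))
    m=q[:,:2].mean(0);U,S,V=np.linalg.svd(q[:,:2]-m); yaw=np.degrees(np.arctan2(V[0,1],V[0,0]))
    yaw=(yaw+90)%180-90
    e=(q[:,:2]-m)@V.T; lo,hi=np.percentile(e,2,0),np.percentile(e,98,0); c2=m+((lo+hi)/2)@V
    print(lab,"ztop %.1f n %d rect c %s sz %s | pca yaw %.1f c %s ext %s"%(zt,len(q),np.round(c,1),np.round(sz,1),yaw,c2.round(1),(hi-lo).round(1)))
E
python3 - <<'E'
from m import *
ims=[]
for n in ("top","scene"):
    p=env.get_image(n); W=cloud(p); P=W.reshape(-1,3); P=P[~np.isnan(P[:,0])]
    for l,c in dict(brown=(393,395),blue=(441,314),d1=(606,-31),d2=(611,-133),).items(): tops(P,*c,lab=n+" "+l)
    for l,c in dict(brown=(393,395),blue=(441,314)).items(): 
        print(l,"med rgb",np.median(p["img"][(np.hypot(W[...,0]-c[0],W[...,1]-c[1])<60)&(W[...,2]>40)],0))
    # trough rim and rack rails/hoops
    s=P[(np.hypot(P[:,0]-540,P[:,1]+366)<130)&(P[:,2]>80)&(P[:,2]<110)]
    print(n,"trough",len(s),cv2.minAreaRect(s[:,:2].astype(np.float32)),s[:,2].mean())
    s=P[(abs(P[:,0]-606)<70)&(P[:,1]>30)&(P[:,1]<150)&(P[:,2]>30)&(P[:,2]<48)]
    print(n,"rails",len(s))
    for lo,hi in ((555,592),(620,660)):
        q=s[(s[:,0]>lo)&(s[:,0]<hi)]
        if len(q)>10: print(np.median(q,0),np.polyfit(q[:,1],q[:,0],1)[0],len(q))
    s=P[(abs(P[:,0]-606)<70)&(P[:,1]>30)&(P[:,1]<140)&(P[:,2]>60)&(P[:,2]<160)]
    print("hoops",len(s))
    for lo,hi in ((40,76),(76,112)):
        q=s[(s[:,1]>lo)&(s[:,1]<hi)]
        if len(q)>5: print(np.median(q,0),np.polyfit(q[:,0],q[:,1],1),len(q))
    im=p["img"]
    c1=im[100:280,180:500] if n=="top" else im[70:310,120:440]
    ims.append(cv2.resize(c1,(640,360 if n=="top" else 480),interpolation=cv2.INTER_CUBIC))
save("crop0",np.vstack(ims)[:840]); save("crop0",cv2.resize(np.hstack([cv2.resize(i,(400,int(i.shape[0]*400/640))) if i.shape[0]==300 else cv2.copyMakeBorder(cv2.resize(i,(400,int(i.shape[0]*400/640))),0,300-int(i.shape[0]*400/640),0,0,0) for i in ims]),None,fx=1,fy=1))
print(env.observe()["orientation"],env.finger_overhang)
E
```

```text
top brown ztop 198.8 n 399 rect c [391.5 394.3] sz [116.6  29.4] | pca yaw 26.9 c [390.8 393.5] ext [110.7  27.6]
top blue ztop 187.1 n 344 rect c [440.6 315.1] sz [111.7  28.1] | pca yaw 35.6 c [439.4 314.2] ext [105.1  27.5]
top d1 ztop 210.1 n 367 rect c [604.1 -26.5] sz [112.9  28.9] | pca yaw 1.8 c [603.  -26.6] ext [106.9  27.3]
top d2 ztop 219.9 n 401 rect c [ 605.7 -131.1] sz [115.6  29.6] | pca yaw 1.1 c [ 604.8 -130.7] ext [109.9  27.4]
brown med rgb [134. 108.  83.]
blue med rgb [119. 122. 119.]
top trough 816 ((541.47412109375, -361.0956115722656), (151.7025604248047, 161.8876953125), 67.72039794921875) 91.18401195344774
top rails 360
[570.4  85.5  40.2] -0.021559368178796865 184
[642.6  87.6  40.1] -0.027332353175346605 176
hoops 123
[608.8  58.1 110.2] [ 0.  27.6] 62
[605.2  99.9 109.3] [ 0.  80.2] 61
scene brown ztop 196.6 n 188 rect c [393.2 390.4] sz [117.1  39.1] | pca yaw 27.6 c [393.7 391.4] ext [112.8  36.3]
scene blue ztop 184.7 n 200 rect c [425.5 336.1] sz [110.7  95.1] | pca yaw 37.9 c [425.9 332. ] ext [106.3  88. ]
scene d1 ztop 208.1 n 341 rect c [603.9 -29.8] sz [113.4  32.6] | pca yaw 2.2 c [603.7 -30.6] ext [105.7  29.3]
scene d2 ztop 218.3 n 425 rect c [ 606.9 -135.3] sz [118.7  32.4] | pca yaw 1.6 c [ 606.8 -134.8] ext [109.6  29. ]
brown med rgb [109.  51.  29.]
blue med rgb [37. 47. 71.]
scene trough 1228 ((542.7347412109375, -364.3282470703125), (149.62051391601562, 163.01551818847656), 67.42283630371094) 90.79113220756905
scene rails 183
[577.6 117.3  38.7] -0.16882527358522595 34
[647.1  80.9  40. ] -0.028546681879625464 149
hoops 139
[644.   53.5 116.3] [ 0. 43.] 60
[641.7  95.5 109.4] [ 0.  83.4] 79
[1.  0.2 0.  0. ] 11.0
```

View pics/crop0.png

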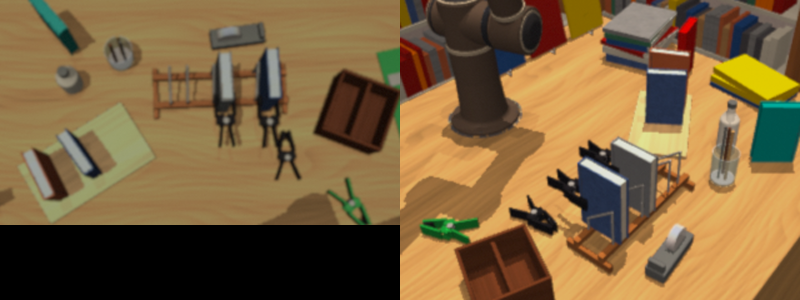

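Crop confirms: the brown and blue books stand on the plywood board, with black clamps on the dry books, one loose black clamp and the green one apart. From the heights, blue is book_b (172 mm) and brown is book_c (184 mm); book_a is absent. I start with blue to place 3.

```bash
Z="."; python3 -m jog '0.0246 0.111 0.015 0 0 0.099; 0.0246 0.111 0.015 0 0 0.099; 0.0246 0.111 0.015 0 0 0.099; 0.0246 0.111 0.015 0 0 0.099; 0.0246 0.111 0.015 0 0 0.099; 0.0246 0.111 0.015 0 0 0.099; 0.0246 0.111 0.015 0 0 0.099; 0.0246 0.111 0.015 0 0 0.099' 1 60
python3 -m jog '0.0246 0.111 0 0 0 0.099; 0.0246 0.111 0 0 0 0.099; 0.0246 0.111 0 0 0 0.099; 0.0246 0.111 0 0 0 0.099; 0.0246 0.111 0 0 0 0.099; 0.0246 0.111 0 0 0 0.099; 0.0246 0.111 0 0 0 0.099; 0.0246 0.111 0 0 0 0.099'
python3 -m jog '0 0 0 0 0 0'
cat > st.py <<'E'
from h import *
from scipy.spatial.transform import Rotation as R
s=env.observe(); M=R.from_quat(s["orientation"]).as_matrix()
yaw=(np.degrees(np.arctan2(M[1,1],M[0,1]))+90+90)%180-90
print("t %.1f"%s["time_s"],"tcp",np.round(s["tool_pos"],1),"psi %.1f"%yaw,"tilt",np.round(np.degrees(M[:2,2]),1),"open %.1f f %.1f"%(s["opening"],s["gripper_force"]),"F",np.round(s["contact_force"],1),"q6 %.2f"%s["joints"][5])
E
python3 st.py
```

```text
time_s: 2.8
tool_pos: [342.4, -129.8, 302.9]
orientation: [0.968, 0.253, 0.001, 0.0]
contact_force: [0.9, -0.0, 0.1]
opening: 85.5
gripper_force: 0.0
time_s: 3.8
tool_pos: [440.8, 314.6, 302.5]
orientation: [0.952, 0.306, 0.0, 0.0]
contact_force: [1.0, 0.2, 1.0]
opening: 85.5
gripper_force: 0.0
time_s: 3.92
tool_pos: [440.8, 315.8, 301.9]
orientation: [0.951, 0.308, 0.0, -0.0]
contact_force: [-0.4, -0.6, 0.1]
opening: 85.3
gripper_force: 0.0
t 3.9 tcp [440.8 315.8 301.9] psi 35.9 tilt [-0.   0.1] open 85.3 f 0.0 F [-0.4 -0.6  0.1] q6 1.49
```

```bash
python3 -m jog '0 -0.005 -0.08 0 0 0; 0 0 -0.1 0 0 0; 0 0 -0.1 0 0 0; 0 0 -0.048 0 0 0; 0 0 0 0 0 0' | tail -5; python3 st.py
python3 -m jog '0 0 0 0 0 0; 0 0 0 0 0 0; 0 0 0 0 0 0; 0 0 0 0 0 0; 0 0 0 0 0 0; 0 0 0 0 0 0' -1 60 | tail -2; python3 st.py
```

```text
tool_pos: [438.6, 307.9, 136.1]
orientation: [0.952, 0.306, -0.003, 0.001]
contact_force: [-0.2, 0.7, 0.2]
opening: 85.2
gripper_force: 0.0
t 4.5 tcp [438.6 307.9 136.1] psi 35.6 tilt [-0.3 -0.2] open 85.2 f 0.0 F [-0.2  0.7  0.2] q6 1.48
opening: 27.3
gripper_force: 58.8
t 5.3 tcp [441.3 311.  139.7] psi 35.6 tilt [0.1 0.1] open 27.3 f 58.8 F [-1.6  1.3  5.7] q6 1.48
```

```bash
python3 -m jog '0 0 0.05 0 0 0; 0 0 0.1 0 0 0; 0 0 0.1 0 0 0; 0 0 0.1 0 0 0; 0 0 0.05 0 0 0' | tail -2
python3 -m jog '0.0403 -0.0585 0 0 0 -0.533; 0.0403 -0.0585 0 0 0 -0.533; 0.0403 -0.0585 0 0 0 -0.533; 0.0403 -0.0585 0 0 0 -0.533; 0.0403 -0.0585 0 0 0 -0.533; 0.0403 -0.0585 0 0 0 -0.533; 0.0403 -0.0585 0 0 0 -0.533; 0.0403 -0.0585 0 0 0 -0.533' | tail -2
python3 -m jog '0 0 0 0 0 0; 0 0 0 0 0 0;0 0 0 0 0 0;0 0 0 0 0 0' | tail -2
python3 st.py; cat > meas.py <<'E'
from m import *
import sys
# measure side faces of a book: x,y centre near, z band
cx,cy,zlo,zhi=map(float,sys.argv[1:5])
for n in ("top","scene"):
    p=env.get_image(n); W=cloud(p); P=W.reshape(-1,3); P=P[~np.isnan(P[:,0])]
    s=P[(abs(P[:,0]-cx)<90)&(abs(P[:,1]-cy)<45)&(P[:,2]>zlo)&(P[:,2]<zhi)]
    print(n,len(s))
    if len(s)>15:
        print(" p2",np.percentile(s,3,0),"p97",np.percentile(s,97,0),"minrect",[np.round(a,1) for a in cv2.minAreaRect(s[:,:2].astype(np.float32))])
    save("m_"+n,p["img"])
E
python3 meas.py 602 77 190 290
```

```text
opening: 27.4
gripper_force: 58.1
opening: 27.3
gripper_force: 57.9
opening: 27.4
gripper_force: 58.1
t 7.4 tcp [601.4  76.8 338.3] psi 1.6 tilt [-0.  0.] open 27.4 f 58.1 F [-0.3 -1.2 -3.4] q6 1.60
top 11
scene 868
 p2 [551.6  60.7 213.7] p97 [657.5  90.2 287.9] minrect [array([605.5,  64.4]), array([116.1,  31.3]), np.float64(14.5)]
```

```bash
python3 -m jog '0 0 -0.05 0 0 0; 0 0 -0.06 0 0 0; 0 0 -0.05 0 0 0; 0 0 -0.04 0 0 0;0 0 0 0 0 0' | tail -2; python3 st.py
python3 -m jog '0 0 -0.04 0 0 0; 0 0 -0.04 0 0 0; 0 0 -0.03 0 0 0; 0 0 -0.02 0 0 0;0 0 0 0 0 0; 0 0 0 0 0 0' | tail -2; python3 st.py
```

```text
opening: 27.5
gripper_force: 58.1
t 8.2 tcp [600.4  76.1 236.2] psi 1.5 tilt [-0.2 -0. ] open 27.5 f 58.1 F [-0.3  0.5 -2.2] q6 1.60
opening: 27.4
gripper_force: 58.2
t 8.9 tcp [602.4  76.  173.8] psi 1.5 tilt [0.1 0. ] open 27.4 f 58.2 F [ 0.1 -0.1 -2.6] q6 1.60
```

```bash
python3 -m jog '0 0 -0.006 0 0 0; 0 0 -0.006 0 0 0; 0 0 0 0 0 0; 0 0 0 0 0 0' | tail -2; python3 st.py
python3 -m jog '0 0 0 0 0 0; 0 0 0 0 0 0; 0 0 0 0 0 0; 0 0 0 0 0 0' 0.5 | tail -2; python3 st.py
python3 -m jog '0 0 0.05 0 0 0; 0 0 0.1 0 0 0; 0 0 0.12 0 0 0; -0.1 0 0 0 0 0; -0.1 0 0 0 0 0; -0.1 -0.02 0 0 0 0; 0 0 0 0 0 0' 1 | tail -2; python3 st.py; cat > look.py <<'E'
from m import *
import sys
p=env.get_image("scene"); q=env.get_image("top")
for n,p in (("top",q),("scene",p)):
    W=cloud(p); P=W.reshape(-1,3); P=P[~np.isnan(P[:,0])]
    for l,c in dict(s3=(602,77),s2=(604,-28),s1=(607,-133)).items(): tops(P,*c,r=65,lab=n+" "+l,zmin=170)
    for l in ("clamp_a",):
        for lab in ("clamp_a","clamp_a_grip"): print(lab,[(round(x["p"],2),w(p,x["centre"]).round().tolist()) for x in env.place_of(p,lab) if x["p"]>.3])
    # clamp clouds: dark points in front of the books
    I=p["img"].reshape(-1,3)[~np.isnan(W.reshape(-1,3)[:,0])]
    for l,c in (("s3",77),("s2",-30),("s1",-133)):
        s=P[(P[:,0]>440)&(P[:,0]<540)&(abs(P[:,1]-c)<45)&(P[:,2]>85)&(P[:,2]<175)]
        if len(s)>10: print(n,l,"clamp pts",len(s),"p3",np.percentile(s,3,0),"p97",np.percentile(s,97,0), "handle-end y:",np.percentile(s[s[:,0]<470][:,1],[3,97]) if (s[:,0]<470).sum()>5 else None)
a=cv2.resize(q["img"][120:260,280:480],(600,420)); b=cv2.resize(env.get_image("scene")["img"][130:310,200:400],(400,360))
save(sys.argv[1],a) if len(sys.argv)<3 else save(sys.argv[1],b)
E
python3 look.py l1
```

```text
opening: 27.4
gripper_force: 58.2
t 9.4 tcp [602.2  76.1 167.8] psi 1.5 tilt [0.1 0. ] open 27.4 f 58.2 F [-0.5 -0.   0.9] q6 1.60
opening: 64.0
gripper_force: 0.0
t 9.9 tcp [601.9  76.  167.3] psi 1.5 tilt [0. 0.] open 64.0 f 0.0 F [ 0.3 -1.5 -0.2] q6 1.60
opening: 85.3
gripper_force: 0.0
t 10.8 tcp [448.1  65.8 301.4] psi 1.5 tilt [-0.2 -0. ] open 85.3 f 0.0 F [ 0.3  0.5 -0.7] q6 1.59
top s3 ztop 214.9 n 258 rect c [614.9  79.5] sz [90.3 28. ] | pca yaw 1.3 c [612.3  79.2] ext [82.2 26.7]
top s2 ztop 210.8 n 273 rect c [604.2 -26.4] sz [109.7  28.8] | pca yaw 6.1 c [605.2 -27.7] ext [101.8  29.2]
top s1 ztop 220.7 n 375 rect c [ 606.3 -131.4] sz [116.1  29.8] | pca yaw 1.0 c [ 605.2 -130.8] ext [109.1  28.1]
clamp_a [(0.94, [510.0, -130.0, 96.0]), (0.67, [321.0, -337.0, -2.0]), (0.6, [433.0, -190.0, 1.0]), (0.55, [511.0, -31.0, 118.0])]
clamp_a_grip [(0.63, [378.0, -191.0, 18.0])]
top s2 clamp pts 41 p3 [453.9 -52.6 136.5] p97 [538.6 -39.2 153.6] handle-end y: [-48.2 -43.7]
top s1 clamp pts 299 p3 [ 454.7 -154.   101.9] p97 [ 535.8 -108.3  131.3] handle-end y: [-151.  -116.3]
scene s3 ztop 213.0 n 298 rect c [603.8  76. ] sz [112.   33.8] | pca yaw 1.4 c [603.8  75.7] ext [106.8  30.5]
scene s2 ztop 209.3 n 333 rect c [604.5 -30.3] sz [112.2  30.8] | pca yaw 2.0 c [603.7 -30.7] ext [106.7  28.6]
scene s1 ztop 219.1 n 413 rect c [ 606.  -133.7] sz [117.1  32. ] | pca yaw 1.2 c [ 606.3 -134.9] ext [109.9  29. ]
clamp_a [(0.83, [509.0, -32.0, 118.0]), (0.72, [510.0, -134.0, 104.0]), (0.67, [603.0, 79.0, 40.0]), (0.66, [317.0, -347.0, 3.0]), (0.61, [435.0, -191.0, 1.0])]
clamp_a_grip [(0.69, [380.0, -190.0, 16.0])]
scene s2 clamp pts 292 p3 [455.1 -54.7 125.7] p97 [530.3 -15.2 150.9] handle-end y: [-52.3 -17.3]
scene s1 clamp pts 355 p3 [ 454.2 -160.6  100.3] p97 [ 535.8 -122.   128.7] handle-end y: [-156.8 -121.9]
```

View pics/l1.png

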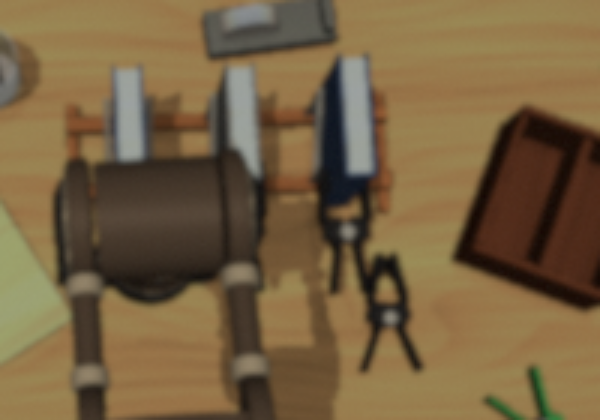

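```bash
python3 -m jog '0.011 -0.1 0 0 0 0; 0.01 -0.1 -0.05 0 0 0; 0 0 -0.1 0 0 0; 0 0 -0.1 0 0 0; 0 0 -0.06 0 0 0; 0 0 -0.04 0 0 0; 0 0 0 0 0 0; 0 0 0 0 0 0' 1 50 | tail -2; python3 st.py
```

```text
opening: 85.7
gripper_force: 0.0
t 12.1 tcp [463.4 -34.1 127.9] psi 1.5 tilt [ 0.1 -0. ] open 85.7 f 0.0 F [ 0.2  0.5 -0.5] q6 1.38
```

```bash
python3 - <<'E'
from h import *
p=env.get_image("scene"); save("g1",cv2.resize(p["img"][130:310,200:400],(600,540),interpolation=cv2.INTER_CUBIC))
E
```

```text
(no output)
```

View pics/g1.png

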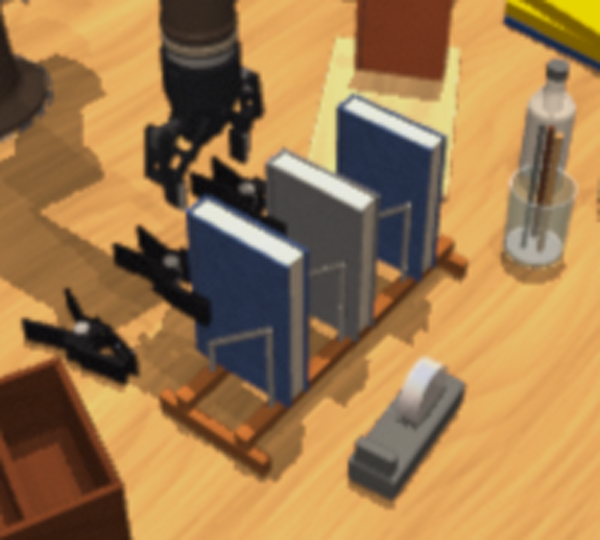

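The fingers stand around clamp_c's handles, with the near tip at (180,195) and the far one at (245,150). Squeeze.

```bash
python3 -m jog '0 0 0 0 0 0; 0 0 0 0 0 0; 0 0 0 0 0 0; 0 0 0 0 0 0; 0 0 0 0 0 0; 0 0 0 0 0 0; 0 0 0 0 0 0' -1 50 | tail -2; python3 st.py
```

```text
opening: 18.1
gripper_force: 52.4
t 13.1 tcp [462.3 -34.  127.2] psi 1.5 tilt [-0.  0.] open 18.1 f 52.4 F [ 0.4 -0.2 -0.7] q6 1.38
```

```bash
python3 -m jog '-0.02 0 0 0 0 0; -0.04 0 0 0 0 0; -0.05 0 0 0 0 0; -0.05 0 0 0 0 0; 0 0 0 0 0 0' | tail -2; python3 st.py
python3 -m jog '0 0.054 0.005 0 0 0; 0 0.054 0.005 0 0 0; 0 0.054 0.005 0 0 0; 0 0.054 0.005 0 0 0; 0 0 0 0 0 0; 0 0 0 0 0 0' | tail -2; python3 st.py; python3 - <<'E'
from m import *
for n in ("top","scene"):
    p=env.get_image(n); W=cloud(p); P=W.reshape(-1,3); P=P[~np.isnan(P[:,0])]
    tops(P,604,-28,65,n+" s2",170)
    print([(round(x["p"],2),w(p,x["centre"]).round().tolist()) for x in env.place_of(p,"clamp_a") if x["p"]>.2])
    s=P[(P[:,0]>430)&(P[:,0]<535)&(abs(P[:,1]-73)<50)&(P[:,2]>95)&(P[:,2]<155)]
    print(n,len(s),np.percentile(s,[2,98],0) if len(s)>5 else "")
save("g2",cv2.resize(p["img"][130:290,200:400],(600,480),interpolation=cv2.INTER_CUBIC))
E
```

```text
opening: 17.9
gripper_force: 52.4
t 13.7 tcp [379.7 -33.6 126.6] psi 1.5 tilt [-0.1  0. ] open 17.9 f 52.4 F [ 0.3  0.7 -1.7] q6 1.34
opening: 18.4
gripper_force: 52.4
t 14.4 tcp [382.8  73.8 137.3] psi 1.6 tilt [ 0. -0.] open 18.4 f 52.4 F [ 0.9  0.6 -1.1] q6 1.62
top s2 ztop 210.8 n 348 rect c [604.4 -26.2] sz [111.6  28.4] | pca yaw 2.0 c [602.4 -26.3] ext [105.9  27.6]
[(0.94, [512.0, -132.0, 98.0]), (0.79, [434.0, -192.0, 2.0]), (0.71, [323.0, -342.0, 1.0]), (0.47, [609.0, -29.0, 1.0]), (0.39, [434.0, 76.0, 124.0])]
top 36 [[451.4  49.1 136.7]
 [494.  111.1 154.9]]
scene s2 ztop 209.0 n 341 rect c [604.3 -30.1] sz [115.3  31.7] | pca yaw 2.1 c [604.3 -30.3] ext [107.3  29.4]
[(0.95, [510.0, -138.0, 104.0]), (0.71, [380.0, 74.0, 144.0]), (0.63, [317.0, -345.0, 4.0]), (0.58, [602.0, 79.0, 41.0]), (0.56, [432.0, 72.0, 124.0])]
scene 244 [[432.8  41.8 128.7]
 [495.1 105.8 154.8]]
```

View pics/g2.png

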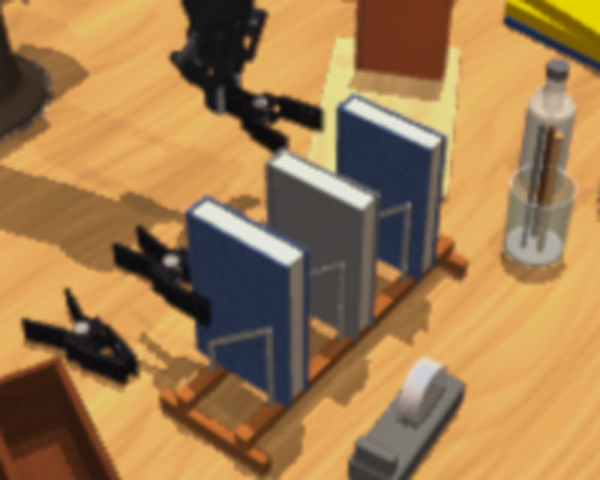

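```bash
python3 -m jog '0.04 0 0 0 0 0; 0.04 0 0 0 0 0; 0.04 0 0 0 0 0; 0.03 0 0 0 0 0; 0.02 0 0 0 0 0; 0 0 0 0 0 0; 0 0 0 0 0 0' | tail -2; python3 st.py
```

```text
opening: 17.8
gripper_force: 52.4
t 15.5 tcp [466.4  74.  137. ] psi 1.5 tilt [-0.1 -0. ] open 17.8 f 52.4 F [-1.5  0.2 -0.4] q6 1.61
```

Nothing was touched on the way in. Release and back out upwards.

```bash
python3 -m jog '0 0 0 0 0 0; 0 0 0 0 0 0; 0 0 0 0 0 0; 0 0 0 0 0 0; 0 0 0 0 0 0' 1 | tail -2; python3 st.py
python3 -m jog '0 0 0.05 0 0 0; 0 0 0.1 0 0 0; 0 0 0.1 0 0 0; 0 0 0.1 0 0 0; 0 -0.1 0 0 0 0; 0 -0.1 0 0 0 0; 0 0 0 0 0 0' 1 | tail -2; python3 st.py;  python3 - <<'E'
from m import *
for n in ("top","scene"):
    p=env.get_image(n); W=cloud(p); P=W.reshape(-1,3); P=P[~np.isnan(P[:,0])]
    tops(P,604,77,65,n+" s3",170)
    print([(round(x["p"],2),w(p,x["centre"]).round().tolist()) for x in env.place_of(p,"clamp_a") if x["p"]>.2])
    s=P[(P[:,0]>430)&(P[:,0]<540)&(abs(P[:,1]-75)<45)&(P[:,2]>95)&(P[:,2]<175)]
    print(n,len(s),np.percentile(s,[2,98],0) if len(s)>5 else "")
save("g3",cv2.resize(p["img"][130:290,200:400],(600,480),interpolation=cv2.INTER_CUBIC))
E
```

```text
opening: 85.7
gripper_force: 0.0
t 16.1 tcp [467.4  74.1 137.4] psi 1.5 tilt [0. 0.] open 85.7 f 0.0 F [ 0.8 -0.6  0. ] q6 1.61
opening: 85.1
gripper_force: 0.0
t 17.0 tcp [467.3 -28.6 312.5] psi 1.3 tilt [ 0.  -0.1] open 85.1 f 0.0 F [-0.1  1.1 -0.5] q6 1.40
top s3 ztop 214.9 n 337 rect c [602.8  79.8] sz [111.2  27.8] | pca yaw 1.3 c [601.   79.8] ext [105.7  26.5]
[(0.85, [514.0, 75.0, 125.0]), (0.59, [434.0, -192.0, 2.0]), (0.57, [324.0, -341.0, 1.0]), (0.56, [606.0, 77.0, 41.0]), (0.54, [509.0, -128.0, 98.0])]
top 233 [[458.7  54.8 131.1]
 [536.9  99.3 163.1]]
scene s3 ztop 212.9 n 300 rect c [602.2  76.5] sz [112.5  32.6] | pca yaw 1.4 c [602.3  76. ] ext [107.7  30.2]
[(0.95, [511.0, -139.0, 101.0]), (0.86, [512.0, 75.0, 130.0]), (0.76, [317.0, -346.0, 1.0]), (0.6, [437.0, -194.0, 3.0])]
scene 289 [[458.3  49.7 131.2]
 [536.4  89.5 159.3]]
```

View pics/g3.png

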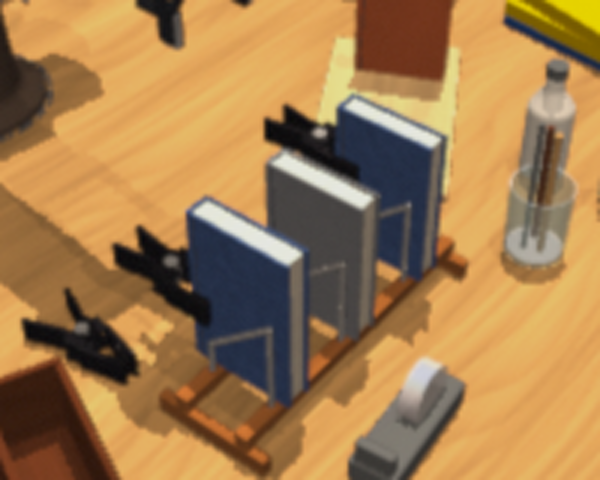

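```bash
python3 -m jog '0.09 -0.001 0 0 0 0; 0.09 -0.001 0 0 0 0; 0.091 0 0 0 0 0; 0 0 -0.08 0 0 0; 0 0 -0.1 0 0 0; 0 0 -0.08 0 0 0; 0 0 -0.043 0 0 0; 0 0 0 0 0 0' 1 60 | tail -2; python3 st.py
python3 -m jog '0 0 0 0 0 0; 0 0 0 0 0 0; 0 0 0 0 0 0; 0 0 0 0 0 0; 0 0 0 0 0 0; 0 0 0 0 0 0' -1 60 | tail -2; python3 st.py
```

```text
opening: 85.4
gripper_force: 0.0
t 18.2 tcp [600.8 -25.2 158. ] psi 1.6 tilt [-0.3  0.1] open 85.4 f 0.0 F [-0.1 -0.6  0.2] q6 1.43
opening: 27.5
gripper_force: 55.8
t 18.9 tcp [603.7 -27.3 162.2] psi 1.5 tilt [ 0.1 -0. ] open 27.5 f 55.8 F [-0.2  0.   6.4] q6 1.43
```

```bash
python3 -m jog '0 0 0.03 0 0 0; 0 0 0.1 0 0 0; 0 0 0.1 0 0 0; 0 0 0.1 0 0 0; 0 0 0.08 0 0 0; 0 0 0 0 0 0' | tail -2; python3 st.py
python3 -m jog '-0.0192 -0.0922 0 0 0 -0.375; -0.0192 -0.0922 0 0 0 -0.375; -0.0192 -0.0922 0 0 0 -0.375; -0.0192 -0.0922 0 0 0 -0.375; -0.0192 -0.0922 0 0 0 -0.375; -0.0192 -0.0922 0 0 0 -0.375; -0.0192 -0.0922 0 0 0 -0.375; -0.0192 -0.0922 0 0 0 -0.375' | tail -2
python3 -m jog '0 0 0 0 0 0; 0 0 0 0 0 0' | tail -2; python3 st.py
```

```text
opening: 27.5
gripper_force: 56.0
t 19.7 tcp [604.6 -27.1 370.5] psi 1.5 tilt [ 0.5 -0. ] open 27.5 f 56.0 F [ 0.6  0.  -2.6] q6 1.43
opening: 27.4
gripper_force: 56.5
opening: 27.4
gripper_force: 56.7
t 20.9 tcp [ 525.3 -394.8  363.1] psi -22.5 tilt [-0.2  0.2] open 27.4 f 56.7 F [-0.4 -0.5 -2.8] q6 1.25
```

```bash
python3 -m jog '0 0 -0.06 0 0 0; 0 0 -0.1 0 0 0; 0 0 -0.1 0 0 0; 0 0 -0.06 0 0 0; 0 0 -0.06 0 0 0; 0 0 -0.05 0 0 0; 0 0 -0.025 0 0 0; 0 0 0 0 0 0' | tail -2; python3 st.py
python3 -m jog '0 0 -0.006 0 0 0; 0 0 0 0 0 0; 0 0 0 0 0 0' | tail -2; python3 st.py
```

```text
opening: 26.8
gripper_force: 56.6
t 21.9 tcp [ 525.7 -394.1  137. ] psi -22.4 tilt [-0.1  0.1] open 26.8 f 56.6 F [ 0.9 -0.1 -2. ] q6 1.25
opening: 27.0
gripper_force: 56.6
t 22.3 tcp [ 526.4 -396.2  136.3] psi -22.5 tilt [ 0.1 -0.1] open 27.0 f 56.6 F [ 0.8  0.  -1.8] q6 1.25
```

```bash
python3 -m jog '0 0 -0.01 0 0 0; 0 0 0 0 0 0; 0 0 0 0 0 0' | tail -2; python3 st.py
python3 -m jog '0 0 0 0 0 0; 0 0 0 0 0 0; 0 0 0 0 0 0; 0 0 0 0 0 0' 0.5 | tail -2; python3 st.py
python3 -m jog '0 0 0.05 0 0 0; 0 0 0.1 0 0 0; 0 0 0.12 0 0 0; 0 0 0.1 0 0 0; 0 0 0 0 0 0' 1 | tail -2; python3 st.py
```

```text
opening: 27.4
gripper_force: 56.3
t 22.7 tcp [ 526.1 -395.9  130.3] psi -22.5 tilt [ 0. -0.] open 27.4 f 56.3 F [ 0.4 -0.4 -1.6] q6 1.25
opening: 64.0
gripper_force: 0.0
t 23.2 tcp [ 526.1 -395.8  130.4] psi -22.5 tilt [ 0. -0.] open 64.0 f 0.0 F [-0.4 -0.1 -0.1] q6 1.25
opening: 85.2
gripper_force: 0.0
t 23.8 tcp [ 528.5 -397.9  322.6] psi -22.5 tilt [ 0.5 -0.5] open 85.2 f 0.0 F [0.  0.3 0.1] q6 1.25
```

```bash
python3 -m jog '-0.0194 0.1126 0 0 0 0.444; -0.0194 0.1126 0 0 0 0.444; -0.0194 0.1126 0 0 0 0.444; -0.0194 0.1126 0 0 0 0.444; -0.0194 0.1126 0 0 0 0.444; -0.0194 0.1126 0 0 0 0.444; -0.0194 0.1126 0 0 0 0.444' | tail -2
python3 -m jog '-0.0194 0.1126 0 0 0 0.444; -0.0194 0.1126 0 0 0 0.444; -0.0194 0.1126 0 0 0 0.444; -0.0194 0.1126 0 0 0 0.444; -0.0194 0.1126 0 0 0 0.444; -0.0194 0.1126 0 0 0 0.444; -0.0194 0.1126 0 0 0 0.444; 0 0 0 0 0 0' | tail -2
python3 -m jog '0 0 0 0 0 0' | tail -1; python3 st.py;  python3 - <<'E'
from m import *
for n in ("top","scene"):
    p=env.get_image(n); W=cloud(p); P=W.reshape(-1,3); P=P[~np.isnan(P[:,0])]
    P=P[P[:,2]<215]; tops(P,392,392,70,n+" c",150); tops(P,527,-396,75,n+" d1",120)
    print([(round(x["p"],2),w(p,x["centre"]).round().tolist()) for x in env.place_of(p,"clamp_a") if x["p"]>.2])
E
```

```text
opening: 85.4
gripper_force: 0.0
opening: 85.2
gripper_force: 0.0
gripper_force: 0.0
t 25.8 tcp [389.6 391.7 313.9] psi 27.3 tilt [-0.1 -0.1] open 85.4 f 0.0 F [ 0.1  0.1 -0.2] q6 1.80
top c ztop 198.5 n 151 rect c [392.7 391.6] sz [115.5  23.6] | pca yaw 29.8 c [392.6 390.3] ext [110.   22.3]
top d1 ztop 178.0 n 370 rect c [ 525.2 -392.8] sz [ 30.  110.6] | pca yaw -22.8 c [ 524.6 -392.7] ext [105.8  28.1]
[(0.8, [513.0, -132.0, 98.0]), (0.56, [516.0, 76.0, 126.0]), (0.54, [434.0, -189.0, -1.0])]
scene c ztop 196.7 n 185 rect c [393.3 390.2] sz [117.1  36.7] | pca yaw 27.3 c [393.9 390.9] ext [113.   33.7]
scene d1 ztop 177.5 n 474 rect c [ 525.6 -397. ] sz [ 28.1 113.4] | pca yaw -22.2 c [ 524.9 -396.8] ext [107.1  27. ]
[(0.78, [439.0, -193.0, -3.0]), (0.78, [513.0, 75.0, 128.0]), (0.64, [316.0, -345.0, 1.0]), (0.56, [511.0, -138.0, 104.0])]
```

```bash
python3 -m jog '0.004 0 -0.06 0 0 0; 0 0 -0.1 0 0 0; 0 0 -0.1 0 0 0; 0 0 -0.05 0 0 0; 0 0 -0.022 0 0 0; 0 0 0 0 0 0; 0 0 0 0 0 0' | tail -2; python3 st.py
python3 -m jog '0 0 0 0 0 0; 0 0 0 0 0 0; 0 0 0 0 0 0; 0 0 0 0 0 0; 0 0 0 0 0 0; 0 0 0 0 0 0' -1 60 | tail -2; python3 st.py
```

```text
opening: 85.5
gripper_force: 0.0
t 26.9 tcp [393.4 393.1 151. ] psi 27.2 tilt [0.1 0.1] open 85.5 f 0.0 F [-0.1  1.3  0.1] q6 1.80
opening: 27.2
gripper_force: 55.2
t 27.6 tcp [392.5 392.8 149.7] psi 27.2 tilt [0. 0.] open 27.2 f 55.2 F [-0.2  0.2  3.1] q6 1.80
```

```bash
python3 - <<'E'
from m import *
for n in ("top","scene"):
    p=env.get_image(n); W=cloud(p); P=W.reshape(-1,3); P=P[~np.isnan(P[:,0])]
    s=P[(abs(P[:,0]-606)<70)&(abs(P[:,1]+29)<36)&(P[:,2]>60)&(P[:,2]<160)]
    for lo,hi in ((-65,-29),(-29,7)):
        q=s[(s[:,1]>lo)&(s[:,1]<hi)]; print(n,len(q),np.median(q,0),np.percentile(q[:,1],[5,25,75,95]))
    s=P[(abs(P[:,0]-606)<60)&(abs(P[:,1]+29)<30)&(P[:,2]>30)&(P[:,2]<48)]
    for lo,hi in ((555,592),(620,665)):
        q=s[(s[:,0]>lo)&(s[:,0]<hi)]
        if len(q)>10: print("rail",np.median(q,0),len(q))
E
python3 -m jog '0 0 0.05 0 0 0; 0 0 0.1 0 0 0; 0 0 0.12 0 0 0; 0 0 0.12 0 0 0; 0 0 0.08 0 0 0; 0 0 0 0 0 0' | tail -2; python3 st.py
python3 -m jog '0.053 -0.1053 0 0 0 -0.402; 0.053 -0.1053 0 0 0 -0.402; 0.053 -0.1053 0 0 0 -0.402; 0.053 -0.1053 0 0 0 -0.402; 0.053 -0.1053 0 0 0 -0.402; 0.053 -0.1053 0 0 0 -0.402; 0.053 -0.1053 0 0 0 -0.402; 0.053 -0.1053 0 0 0 -0.402' | tail -2
python3 -m jog '0 0 0 0 0 0; 0 0 0 0 0 0; 0 0 0 0 0 0' | tail -2; python3 st.py
```

```text
top 71 [618.1 -46.8 105.6] [-49.5 -48.1 -45.2 -44.2]
top 68 [615.4  -4.9 108.9] [-8.1 -6.5 -3.7 -2.1]
rail [572.1 -27.6  39.4] 97
rail [644.8 -29.4  40.2] 71
scene 72 [646.5 -51.5 118. ] [-53.6 -52.3 -50.4 -48.5]
scene 92 [642.9  -9.8 106.8] [-12.8 -10.9  -8.3  -6.4]
rail [581.4  -8.5  39.6] 24
rail [650.2 -29.1  39.8] 104
opening: 27.9
gripper_force: 55.1
t 28.5 tcp [393.4 393.2 387.2] psi 27.3 tilt [0.3 0.2] open 27.9 f 55.1 F [ 0.1  0.5 -3.8] q6 1.80
opening: 27.6
gripper_force: 55.5
opening: 27.1
gripper_force: 56.0
t 29.9 tcp [603.2 -27.6 382.5] psi 1.6 tilt [-0.2  0. ] open 27.1 f 56.0 F [ 0.4  1.4 -3.7] q6 1.42
```

```bash
python3 -m jog '0.002 -0.0024 -0.06 0 0 0; 0 0 -0.06 0 0 0; 0 0 -0.06 0 0 0; 0 0 -0.05 0 0 0;0 0 0 0 0 0; 0 0 0 0 0 0' | tail -2; python3 st.py
python3 -m jog '0 0 -0.04 0 0 0; 0 0 -0.04 0 0 0; 0 0 -0.04 0 0 0; 0 0 -0.02 0 0 0; 0 0 -0.012 0 0 0; 0 0 0 0 0 0; 0 0 0 0 0 0' | tail -2; python3 st.py
```

```text
opening: 27.7
gripper_force: 55.9
t 30.6 tcp [605.7 -29.2 270.5] psi 1.6 tilt [ 0.1 -0. ] open 27.7 f 55.9 F [ 0.6  0.1 -3.3] q6 1.42
opening: 27.6
gripper_force: 56.1
t 31.5 tcp [605.9 -30.1 194.1] psi 1.5 tilt [ 0.1 -0. ] open 27.6 f 56.1 F [ 0.5  0.4 -3.2] q6 1.42
```

```bash
python3 -m jog '0 0 -0.016 0 0 0; 0 0 -0.012 0 0 0; 0 0 -0.004 0 0 0; 0 0 0 0 0 0; 0 0 0 0 0 0' | tail -2; python3 st.py
python3 -m jog '0 0 0 0 0 0; 0 0 0 0 0 0; 0 0 0 0 0 0; 0 0 0 0 0 0' 0.5 | tail -2; python3 st.py
python3 -m jog '0 0 0.05 0 0 0; 0 0 0.1 0 0 0; 0 0 0.12 0 0 0; -0.1 -0.07 0 0 0 0; -0.1 -0.07 0 0 0 0; -0.09 -0.068 0 0 0 0; 0 0 0 0 0 0' 1 | tail -2; python3 st.py; python3 look.py l2 b
```

```text
opening: 27.4
gripper_force: 56.5
t 32.1 tcp [605.1 -29.9 177.8] psi 1.5 tilt [-0.  0.] open 27.4 f 56.5 F [-2.2 -0.1  2.3] q6 1.42
opening: 64.2
gripper_force: 0.0
t 32.6 tcp [605.4 -30.  177.2] psi 1.5 tilt [0. 0.] open 64.2 f 0.0 F [0.5 0.  0.7] q6 1.42
opening: 85.3
gripper_force: 0.0
t 33.5 tcp [ 457.7 -135.5  312.3] psi 1.3 tilt [-0. -0.] open 85.3 f 0.0 F [ 0.4 -0.3 -0.2] q6 1.17
top s3 ztop 215.9 n 303 rect c [603.3  79.6] sz [112.2  27.9] | pca yaw 2.1 c [600.9  79.6] ext [106.1  27.1]
top s2 ztop 226.4 n 387 rect c [604.4 -27.5] sz [117.  29.] | pca yaw 1.3 c [603.5 -27.5] ext [113.3  27.5]
top s1 ztop 219.8 n 390 rect c [ 606.5 -131. ] sz [116.   29.1] | pca yaw 0.9 c [ 604.9 -130.9] ext [109.9  27.8]
clamp_a [(0.71, [325.0, -341.0, -1.0]), (0.65, [516.0, 73.0, 123.0]), (0.61, [433.0, -195.0, -1.0]), (0.61, [515.0, -129.0, 96.0]), (0.41, [747.0, -79.0, 4.0])]
clamp_a_grip [(0.64, [602.0, 76.0, 40.0]), (0.63, [433.0, -192.0, 2.0]), (0.59, [381.0, -192.0, 19.0])]
top s3 clamp pts 235 p3 [459.   55.1 132.3] p97 [534.6  98.3 161.6] handle-end y: [58.8 93.4]
top s1 clamp pts 12
[... 159 characters left out ...]
1.7 c [603.5  75.6] ext [106.7  30.1]
scene s2 ztop 224.9 n 368 rect c [605.3 -30.6] sz [117.9  31.5] | pca yaw 0.8 c [605.2 -31.1] ext [113.4  28.9]
scene s1 ztop 218.9 n 411 rect c [ 606.2 -134.8] sz [116.4  30.9] | pca yaw 1.6 c [ 606.8 -134.7] ext [111.7  28.7]
clamp_a [(0.9, [313.0, -345.0, 4.0]), (0.78, [438.0, -194.0, 1.0]), (0.63, [512.0, -137.0, 98.0]), (0.5, [515.0, 73.0, 127.0]), (0.38, [606.0, -136.0, 39.0])]
clamp_a_grip [(0.69, [381.0, -193.0, 16.0]), (0.47, [431.0, 305.0, 2.0])]
scene s3 clamp pts 219 p3 [457.9  52.8 134.7] p97 [531.8  90.  159.5] handle-end y: [52.5 88.3]
scene s1 clamp pts 356 p3 [ 454.8 -161.   101.2] p97 [ 535.5 -121.2  129.1] handle-end y: [-157.2 -121.2]
```

View pics/l2.png

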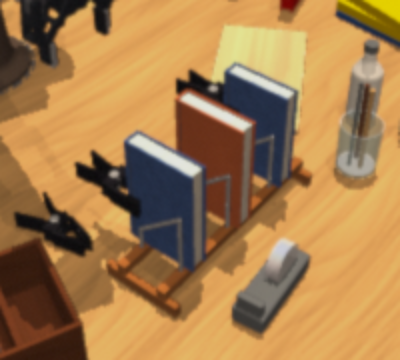

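```bash
python3 -m jog '0.008 0 -0.06 0 0 0; 0 0 -0.1 0 0 0; 0 0 -0.1 0 0 0; 0 0 -0.08 0 0 0; 0 0 -0.05 0 0 0; 0 0 -0.018 0 0 0; 0 0 0 0 0 0; 0 0 0 0 0 0' 1 50 | tail -2; python3 st.py
python3 -m jog '0 0 0 0 0 0; 0 0 0 0 0 0; 0 0 0 0 0 0; 0 0 0 0 0 0; 0 0 0 0 0 0; 0 0 0 0 0 0; 0 0 0 0 0 0' -1 50 | tail -2; python3 st.py
```

```text
opening: 85.6
gripper_force: 0.0
t 34.9 tcp [ 465.6 -134.3  109.5] psi 1.5 tilt [ 0.1 -0.1] open 85.6 f 0.0 F [-0.7  0.2  0.2] q6 1.17
opening: 17.6
gripper_force: 52.3
t 35.7 tcp [ 464.1 -134.   108.2] psi 1.5 tilt [-0.  0.] open 17.6 f 52.3 F [ 0.2 -0.2 -0.5] q6 1.17
```

```bash
python3 -m jog '-0.02 0 0 0 0 0; -0.04 0 0 0 0 0; -0.05 0 0 0 0 0; -0.05 0 0 0 0 0; 0 0 0 0 0 0' | tail -2; python3 st.py
python3 -m jog '0 0.051 0.014 0 0 0; 0 0.051 0.014 0 0 0; 0 0.051 0.014 0 0 0; 0 0.051 0.014 0 0 0; 0 0 0 0 0 0; 0 0 0 0 0 0' | tail -2; python3 st.py; python3 - <<'E'
from m import *
for n in ("top","scene"):
    p=env.get_image(n); W=cloud(p); P=W.reshape(-1,3); P=P[~np.isnan(P[:,0])]
    tops(P,606,-133,65,n+" s1",170);tops(P,604,-29,65,n+" s2",170)
    print([(round(x["p"],2),w(p,x["centre"]).round().tolist()) for x in env.place_of(p,"clamp_a") if x["p"]>.2])
    s=P[(P[:,0]>430)&(P[:,0]<535)&(abs(P[:,1]+32)<50)&(P[:,2]>95)&(P[:,2]<158)]
    print(n,len(s),np.percentile(s,[2,98],0) if len(s)>5 else "")
save("g4",cv2.resize(p["img"][130:290,200:400],(600,480),interpolation=cv2.INTER_CUBIC))
E
```

```text
opening: 17.8
gripper_force: 52.3
t 36.4 tcp [ 381.7 -133.3  107.7] psi 1.5 tilt [-0.1  0.1] open 17.8 f 52.3 F [ 0.3 -0.7 -1.7] q6 1.10
opening: 17.6
gripper_force: 52.3
t 37.1 tcp [384.8 -32.3 136.4] psi 1.6 tilt [ 0. -0.] open 17.6 f 52.3 F [ 0.1  0.  -0.3] q6 1.35
top s1 ztop 220.1 n 402 rect c [ 607.3 -130.7] sz [117.1  29.4] | pca yaw 0.2 c [ 605.2 -131. ] ext [109.5  27.5]
top s2 ztop 226.8 n 374 rect c [603.7 -27.4] sz [117.3  28.4] | pca yaw 1.7 c [603.3 -27.4] ext [112.9  27.7]
[(0.88, [325.0, -340.0, 1.0]), (0.77, [436.0, -191.0, 3.0]), (0.56, [518.0, 75.0, 127.0]), (0.47, [437.0, -28.0, 126.0])]
top 99 [[460.1 -59.3 132.6]
 [493.4   6.3 156.6]]
scene s1 ztop 219.2 n 408 rect c [ 606.7 -134.6] sz [116.6  30.9] | pca yaw 0.3 c [ 606.6 -135. ] ext [109.9  28.9]
scene s2 ztop 224.3 n 370 rect c [606.  -30.8] sz [119.9  31.3] | pca yaw 0.9 c [604.9 -30.9] ext [114.   29.1]
[(0.81, [440.0, -193.0, 0.0]), (0.75, [512.0, 74.0, 126.0]), (0.71, [433.0, -33.0, 129.0]), (0.6, [316.0, -345.0, 3.0])]
scene 317 [[432.1 -63.4 126. ]
 [493.9   0.9 154.6]]
```

View pics/g4.png

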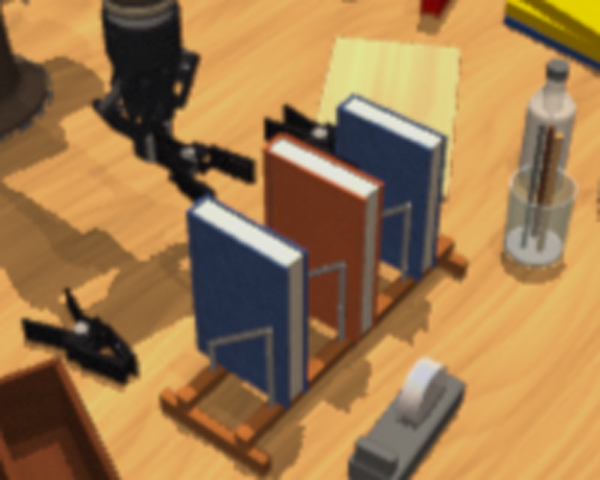

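Clamp_b is held open in front of book_c with its jaws centred. Push it on and release.

```bash
python3 -m jog '0.04 -0.001 0 0 0 0; 0.04 -0.001 0 0 0 0; 0.04 0 0 0 0 0; 0.03 0 0 0 0 0; 0.016 0 0 0 0 0; 0 0 0 0 0 0; 0 0 0 0 0 0' | tail -2; python3 st.py
python3 -m jog '0 0 0 0 0 0; 0 0 0 0 0 0; 0 0 0 0 0 0; 0 0 0 0 0 0; 0 0 0 0 0 0' 1 | tail -2; python3 st.py
python3 -m jog '0 0 0.05 0 0 0; 0 0 0.1 0 0 0; 0 0 0.1 0 0 0; 0 0 0.1 0 0 0; 0.09 -0.066 0 0 0 0; 0.09 -0.066 0 0 0 0; 0.095 -0.066 0 0 0 0; 0 0 0 0 0 0' 1 | tail -2; python3 -m jog '0 0 0 0 0 0' | tail -1;  python3 st.py; python3 - <<'E'
from m import *
for n in ("top","scene"):
    p=env.get_image(n); W=cloud(p); P=W.reshape(-1,3); P=P[~np.isnan(P[:,0])]
    P=P[P[:,2]<240]
    tops(P,606,-133,65,n+" s1",170);tops(P,604,-29,65,n+" s2",170)
    print([(round(x["p"],2),w(p,x["centre"]).round().tolist()) for x in env.place_of(p,"clamp_a") if x["p"]>.2])
    s=P[(P[:,0]>430)&(P[:,0]<540)&(abs(P[:,1]+32)<45)&(P[:,2]>95)&(P[:,2]<165)]
    print(n,len(s),np.percentile(s,[2,98],0) if len(s)>5 else "")
E
```

```text
opening: 17.8
gripper_force: 52.3
t 38.2 tcp [466.4 -32.9 136. ] psi 1.5 tilt [-0.1  0. ] open 17.8 f 52.3 F [-0.3  0.3 -1.3] q6 1.38
opening: 85.5
gripper_force: 0.0
t 38.8 tcp [467.3 -33.  136.4] psi 1.5 tilt [ 0. -0.] open 85.5 f 0.0 F [-0.5 -0.4  0.2] q6 1.38
opening: 85.6
gripper_force: 0.0
gripper_force: 0.0
t 39.9 tcp [ 604.1 -131.7  310.4] psi 1.5 tilt [-0.1  0.1] open 85.4 f 0.0 F [ 0.2  0.4 -0.1] q6 1.26
top s1 few 15
top s2 ztop 226.6 n 393 rect c [604.9 -27.6] sz [117.   28.2] | pca yaw 1.0 c [603.3 -27.5] ext [113.   27.5]
[(0.83, [323.0, -339.0, 1.0]), (0.56, [516.0, -25.0, 126.0]), (0.54, [515.0, 74.0, 125.0])]
top 270 [[455.3 -51.3 129. ]
 [537.6  -4.9 158.5]]
scene s1 ztop 219.1 n 416 rect c [ 606.2 -134.6] sz [118.9  31.9] | pca yaw -0.1 c [ 607.  -134.9] ext [111.9  29. ]
scene s2 ztop 224.6 n 368 rect c [605.6 -30.3] sz [117.4  32.5] | pca yaw 1.1 c [605.4 -31. ] ext [112.4  30.1]
[(0.95, [318.0, -346.0, 1.0]), (0.9, [438.0, -195.0, -0.0]), (0.9, [512.0, -34.0, 129.0]), (0.72, [603.0, -27.0, 2.0]), (0.67, [748.0, -78.0, -2.0]), (0.52, [511.0, 73.0, 128.0])]
scene 285 [[455.7 -56.4 128.8]
 [534.9 -15.5 156.3]]
```

```bash
python3 -m jog '0.003 -0.002 -0.06 0 0 0; 0 0 -0.1 0 0 0; 0 0 -0.07 0 0 0; 0 0 -0.05 0 0 0; 0 0 0 0 0 0; 0 0 0 0 0 0' 1 60 | tail -2; python3 st.py
python3 -m jog '0 0 0 0 0 0; 0 0 0 0 0 0; 0 0 0 0 0 0; 0 0 0 0 0 0; 0 0 0 0 0 0; 0 0 0 0 0 0' -1 60 | tail -2; python3 st.py
python3 -m jog '0 0 0.03 0 0 0; 0 0 0.08 0 0 0; 0 0 0.1 0 0 0; 0 0 0.1 0 0 0; 0 0 0.05 0 0 0; 0 0 0 0 0 0; 0 0 0 0 0 0' | tail -2; python3 st.py
```

```text
opening: 85.5
gripper_force: 0.0
t 40.9 tcp [ 607.  -132.9  173.1] psi 1.5 tilt [ 0.1 -0. ] open 85.5 f 0.0 F [ 0.5 -0.3  0.3] q6 1.26
opening: 27.3
gripper_force: 55.1
t 41.6 tcp [ 606.8 -133.3  172. ] psi 1.5 tilt [ 0.1 -0. ] open 27.3 f 55.1 F [-0.2 -0.5  3.9] q6 1.26
opening: 27.6
gripper_force: 54.6
t 42.5 tcp [ 605.  -132.6  349. ] psi 1.5 tilt [-0.2  0.1] open 27.6 f 54.6 F [-0.6  0.3 -2.7] q6 1.26
```

```bash
python3 -m jog '-0.017 -0.0663 0 0 0 -0.5; -0.017 -0.0663 0 0 0 -0.5; -0.017 -0.0663 0 0 0 -0.5; -0.017 -0.0663 0 0 0 -0.5; -0.017 -0.0663 0 0 0 -0.5; -0.017 -0.0663 0 0 0 -0.5; 0 0 0 0 0 0; 0 0 0 0 0 0' | tail -2; python3 st.py
python3 -m jog '0 0 -0.06 0 0 0; 0 0 -0.09 0 0 0; 0 0 -0.09 0 0 0; 0 0 -0.06 0 0 0; 0 0 -0.05 0 0 0; 0 0 -0.03 0 0 0; 0 0 -0.015 0 0 0; 0 0 0 0 0 0' | tail -2; python3 -m jog '0 0 0 0 0 0;0 0 0 0 0 0' | tail -1; python3 st.py
```

```text
opening: 27.8
gripper_force: 54.9
t 43.5 tcp [ 554.5 -331.   348.7] psi -22.5 tilt [-0.2  0.2] open 27.8 f 54.9 F [ 0.6 -0.1 -2.8] q6 1.36
opening: 27.5
gripper_force: 55.0
gripper_force: 55.0
t 44.8 tcp [ 555.9 -332.4  155. ] psi -22.5 tilt [ 0.1 -0.1] open 27.5 f 55.0 F [ 0.2 -0.7 -1.8] q6 1.36
```

```bash
python3 -m jog '0 0 -0.015 0 0 0; 0 0 -0.012 0 0 0; 0 0 -0.003 0 0 0; 0 0 0 0 0 0; 0 0 0 0 0 0' | tail -2; python3 st.py
python3 -m jog '0 0 0 0 0 0; 0 0 0 0 0 0; 0 0 0 0 0 0; 0 0 0 0 0 0' 0.4 | tail -2; python3 st.py
python3 -m jog '0 0 0.05 0 0 0; 0 0 0.1 0 0 0; 0 0 0.12 0 0 0; -0.1 0 0.03 0 0 0; -0.12 0 0 0 0 0; -0.1 0 0 0 0 0; 0 0 0 0 0 0; 0 0 0 0 0 0' 1 | tail -2; python3 st.py; python3 - <<'E'
from m import *
for n in ("top","scene"):
    p=env.get_image(n); W=cloud(p); P=W.reshape(-1,3); P=P[~np.isnan(P[:,0])]
    P=P[P[:,2]<240]
    tops(P,602,76,65,n+" s3",170);tops(P,604,-29,65,n+" s2",170);tops(P,527,-396,60,n+" d1",140);tops(P,556,-332,60,n+" d2",140)
    for l in ("clamp_a","glue","brush_pot","tape"): print(l,[(round(x["p"],2),w(p,x["centre"]).round().tolist()) for x in env.place_of(p,l) if x["p"]>.4])
    save("f_"+n,cv2.resize(p["img"][60:310,150:500] if n=="scene" else p["img"][100:300,180:520],(700,500 if n=="scene" else 412),interpolation=cv2.INTER_CUBIC))
E
```

```text
opening: 27.4
gripper_force: 56.1
t 45.4 tcp [ 555.2 -332.2  140. ] psi -22.5 tilt [-0. -0.] open 27.4 f 56.1 F [-2.1  1.3  5.1] q6 1.36
opening: 59.7
gripper_force: 0.0
t 45.9 tcp [ 555.2 -331.8  138.5] psi -22.5 tilt [-0.  0.] open 59.7 f 0.0 F [-0.7 -0.4 -0.5] q6 1.36
opening: 85.2
gripper_force: 0.0
t 46.9 tcp [ 395.8 -332.3  289.3] psi -22.5 tilt [ 0.1 -0. ] open 85.2 f 0.0 F [-0.5 -0.7  0.5] q6 1.18
top s3 ztop 214.6 n 343 rect c [602.9  79.7] sz [111.3  27.9] | pca yaw 1.7 c [600.9  79.7] ext [104.8  27. ]
top s2 ztop 226.5 n 393 rect c [604.7 -27.5] sz [118.3  28.5] | pca yaw 1.1 c [603.9 -27.5] ext [112.8  27.3]
top d1 ztop 178.5 n 363 rect c [ 534.3 -374.5] sz [ 71.5 112.2] | pca yaw -22.9 c [ 524.9 -393.1] ext [105.2  28.5]
top d2 ztop 188.1 n 377 rect c [ 546.5 -348.7] sz [ 72.1 114.9] | pca yaw -24.4 c [ 553.6 -328.4] ext [109.1  28.7]
clamp_a [(0.82, [514.0, -28.0, 124.0]), (0.81, [431.0, -193.0, -1.0]), (0.81, [322.0, -340.0, 0.0]), (0.63, [517.0, 73.0, 126.0]), (0.49, [541.0, -363.0, 1.0])]
glue [(0.9, [636.0, 347.0, -3.0])]
brush_pot [(0.6, [745.0, -79.0, 4.0])]
tape [(0.62, [744.0, -79.0, 4.0]), (0.46, [605.0, 79.0, 39.0])]
scene s3 ztop 212.6 n 305 rect c [603.9  75.6] sz [110.6  33.1] | pca yaw 2.2 c [603.1  75.5] ext [106.3  30.2]
scene s2 ztop 224.7 n 372 rect c [606.2 -30.8] sz [119.6  32.7] | pca yaw 1.5 c [605.1 -31.2] ext [112.3  29.4]
scene d1 ztop 178.8 n 488 rect c [ 535.  -375.5] sz [ 74.7 114. ] | pca yaw -22.0 c [ 533.8 -376.8] ext [106.8  70.6]
scene d2 ztop 187.4 n 465 rect c [ 555.2 -332.6] sz [ 28.6 117.1] | pca yaw -22.9 c [ 554.9 -332.6] ext [111.8  27.3]
clamp_a [(0.67, [513.0, 76.0, 127.0]), (0.64, [512.0, -33.0, 129.0]), (0.62, [317.0, -345.0, 1.0]), (0.56, [438.0, -192.0, 4.0])]
glue [(0.81, [635.0, 345.0, 7.0])]
brush_pot [(0.59, [699.0, 223.0, 3.0]), (0.46, [462.0, 72.0, 143.0])]
tape [(0.56, [748.0, -79.0, -2.0])]
```

View pics/f_scene.png

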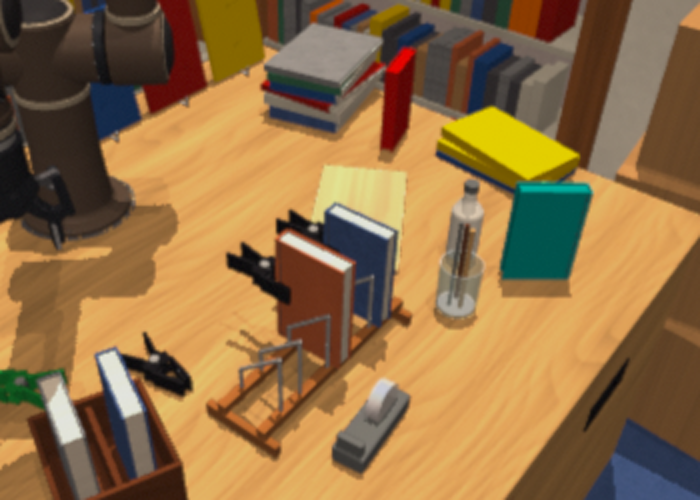

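View pics/f_top.png

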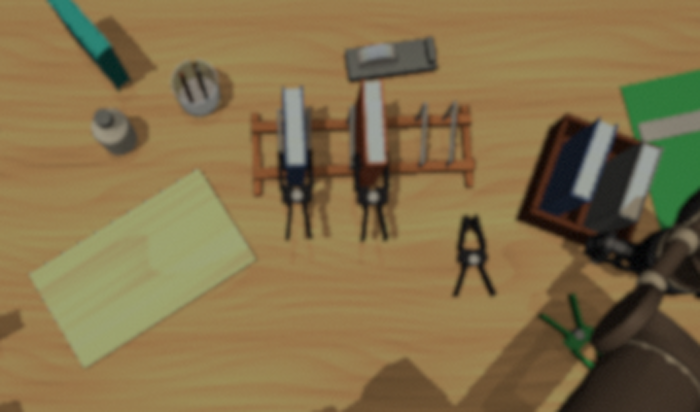

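The board is empty. Both glued books are clamped in the rack at top (293,195) and (373,195), both dry books stand in the trough at (595,160) and (640,180), and the bystanders have not moved. Handing in.

```bash
python3 -c "
from workcell import env
print(env.job_done())"
```

```text
the job is handed in; nothing more can be done
None
```

I handed the job in at about 47 s: book_b and book_c stand clamped on the rack in places 3 and 2, both dry books stand unclamped in the trough, the bystanders are where they were, and book_a was absent; the hand-in call returned no verdict.

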